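# Set up the jeweller's block holder

### The arm

A 6-joint arm with a two-finger parallel gripper is mounted at the origin on a cart in front of the work surface, level with it; the furniture and walls round the work are solid. World frame = base frame: x ahead of the robot, y to its left, z up, the work surface at z = 0. Lengths are in m, angles in rad, forces in N, time in s.
With the tool pointing down it reaches from about 0.375 to 0.925 m from the base axis. Payload 5.7 kg.
Tool frame: the origin (TCP) lies on the centre line of the jaws, within the pads' length; the fingertips stand 25 mm ahead of it and the grasp point (between the pads) lies 6 mm ahead of it (ctrl.finger_overhang is the distance from the TCP to the fingertips, in m); z points along the fingers, y is the line along which they close (so a half turn about z gives the same grasp; the last joint's range is limited). The gripper opens to 85 mm and grips with 20 to 120 N. Pads are 22 mm wide; open, the fingers measure 114 mm over their backs; the gripper's body (76 mm by 85 mm) begins 54 mm behind the grasp point. The pads swing forward as they close: fully open they stand 13 mm farther back than shut.
Start: joints at [1.026, 0.359, 1.51, -0, 1.272, -0.115], TCP at [0.25, 0.545, 0.256] pointing down, gripper open.
Joint ranges: [-2.97, 2.97], [-1.01, 2.36], [0.21, 2.38], [-0.96, 4.11], [0.2, 2.71], [-2.98, 2.98]. Speed limits (rad/s): [2.39, 2.39, 3.14, 3.14, 3.14, 3.14].

### API

Orientations are given as a unit quaternion [w, x, y, z].
In Python, from bench import ctrl, cams gives the robot as it stands.
- The arm moves only by the tool drive_tool, never from a script. Its argument "deltas" is a list of rows, each a list of 2 entries, a list of its own where there are three numbers: the shift along the tool's x, y, z in cm, then the turn about the tool's z in degrees. A call has 1 to 20 rows; each row is the pose to reach, as a shift and turn from the pose commanded when the call began, along the tool's axes at that moment; what a row does not reach only later rows make up. A row lasts 1/12 s, in which the tool goes at most 41.7 mm and 7.16 degrees, less where a joint would pass 70% of its speed; a pose out of reach is approached as far as the arm can. A call with a gripper value outside its range is refused whole. "gripper" is the opening, from 0 (shut) to 1 (fully open), set as the call begins (left out, the last holds). The fingers move at their own pace and stop on an object; "squeeze" is the grip in N (left out, the last holds). Time passes only in rows, so rows that repeat a pose let the fingers close. It gives the time, the measured TCP pose, the force, the opening and the grip force at its end, in the units of the state.
- ctrl.state(): the state, without advancing time (a new reading comes with each control period).
- cams.get_image(name): name is "side" or "top" or "wrist"; returns the picture (420x560x3 uint8, red, green, blue); there is no depth.
- cams.get_calibration(name): a dict with "K" (3x3 intrinsics, pixels), "k1" (the pictures are not rectified: a ray, as slopes to the right and down, at radius r is drawn at 1 + k1 r^2 times it, then the intrinsics apply), "position" and "orientation" of the camera in the world; the wrist camera has in their place "hand_eye" (4x4, takes a point from camera to tool coordinates, whose origin is the TCP and whose axes are the flange's). Camera axes: x right, y down, z forward; pixel columns grow to the right and rows downward; lengths in m; the calibration is good to about 2 mm. A picture is of the moment at which its call begins: read the wrist's pose just before it. get_calibration takes no time and is no camera call.
- ctrl.job_done(): hands the job in; it is judged then, once.
The state is a dict: "clock": time; "joint_positions": joint angles; "dq": joint speeds; "joint_torque": joint torques, N m; "ee_pos": TCP position; "eef_rot": TCP orientation; "wrist_force": force on the tool from outside, world axes, zero at the start; "torque": the same for the moment, N m; "gripper_width": finger opening in m; "grip_force": force on a finger pad.
Only numpy, scipy, OpenCV 4.12 (cv2) and the standard library are available. Lean on these libraries where they do the work, as an engineer would, in place of code of your own. Each camera call takes 0.05 s, during which the arm holds its last target. There are 200 camera calls.

### The job

Get the wooden block holder ready for hammering: take its loose cover, which has a knob, off and set it aside flat on the bare desk, knob up, and press the square bench block and the long grooved swage block, right way up as they lie, each into the recess of its own shape, past the sprung catches and fully home, flush with the top of the holder. Leave the tape roll, the tub and the hammer where they are.

Things in the scene. Friction and masses are not known exactly. Their poses are not given: they have to be found in the camera images.
- holder: flat wooden board 116 x 156 x 24 mm (x, y, z), fixed on the desk; origin at the centre of its underside, z up. Two recesses in its top, 15 mm deep (floors 9 mm above the underside), mouths rounded over 4 mm, square one on its -y side, long one on its +y side. Four steel spring balls stick 3 mm out of the x walls of each, two a side, 11 mm below the top
- seat_square (a point): centre of the floor of the square recess, 62 mm along x by 63 mm along y, at holder x = 0, y = -33, z = 9 mm; axes as the holder's. Its block has 1 to 1.5 mm play on each side; it stops on the spring balls, 3 to 9 mm proud and perhaps aslant, and a push of 5 to 15 N on the middle of its top drives it home
- seat_long (a point): centre of the floor of the long recess, 82 mm along x by 48 mm along y, at holder x = 0, y = +40, z = 9 mm; axes as the holder's. Play, stop on the spring balls and push as for the square recess
- cover: loose wooden cover on the holder, 130 x 170 mm, plate 6 mm thick with an 8 mm skirt round the holder's edge, 3 mm play; origin at the centre of the skirt's lower rim (16 mm above the desk on the holder, 0 flat on the desk), z up. Round knob on its centre: 26 mm in diameter from 24 to 40 mm above the origin, narrower below, top at 43 mm. 0.16 kg
- bench_block: square polished steel bench block on a black base, 60 x 60 x 15 mm, loose on the desk; origin at the centre of its underside, sides along x and y, z up; about 0.34 kg. The tape roll lies close to its -x side
- swage_block: steel swage block with five wide lands and four grooves across its top, 80 (x) x 45 (y) x 15 mm, loose on the desk; origin at the centre of its underside, z up; about 0.34 kg. The tub stands close to its -x end
- tape_roll: roll of tan tape lying flat, 96 mm in diameter, 25 mm high, loose; origin at the centre of its underside. Bystander
- tub_low: low white square tub with beads, 76 x 76 mm at the rim, 41 mm high, loose; origin at the centre of its underside. Bystander
- chasing_hammer: small hammer with wooden handle lying along its y axis, 196 mm long (head, 60 mm across x and 23 mm high, at the -y end; handle 18 mm), loose; origin at the middle of its length, on the desk. Bystander
- magnifier_lens (a point): centre of the round lens of the black ring magnifier, an obstacle fixed on the desk: disc 155 mm in diameter and 16 mm thick, upright, its face turned to the robot, lower rim 20 mm and upper rim 180 mm above the desk
- magnifier_foot (a point): centre, on the desk, of the magnifier's flat round foot, about 100 mm in diameter, fixed; a thin post 185 mm high stands on it

How it is judged:
By the outcome, as a careful person would: the job done as asked, in the order asked, and still so for the second after the job is handed in, with the robot touching nothing.
It also fails if it takes over 69 s, if anything falls off the work surface, if the arm or the gripper's body presses on something with over 40 N, if the wrist force passes 120 N, or if a joint passes its speed limit or range.

## Working session

There is one attempt and no reset: what is moved stays moved. The work goes in short steps, Python scripts to look and compute and a tool call to move; the robot and the scene stay as the last step left them, time stands still between calls to the robot, and variables do not carry over. Pictures are saved under pics/ and viewed, at most 10 in all, crops included, and the job is handed in when it is done.

Besides the shell and the picture viewer there is one more tool, called after ">>>" as name(argument=value, ...), one argument or row to a line, values as JSON. drive_tool: Moves the arm, as the interface text tells. Its arguments: {"type":"object","properties":{"deltas":{"type":"array","items":{"type":"array"}},"gripper":{"type":"number"},"squeeze":{"type":"number"}},"required":["deltas"]}

```bash
ls; mkdir -p pics; python3 - <<'E'
from bench import ctrl,cams
import cv2,numpy as np
s=ctrl.state();print(s)
for n in("top","side"):
    im=cams.get_image(n);cv2.imwrite(f"pics/{n}0.png",im[...,::-1])
for n in("top","side","wrist"):print(n,cams.get_calibration(n))
E
```

```text
pics
{'clock': 0.0, 'joint_positions': array([ 1.02590133e+00,  3.59512363e-01,  1.51146851e+00,  2.48578492e-05,
        1.27248608e+00, -1.15108926e-01]), 'dq': array([-8.64031227e-04, -3.22487461e-05, -2.80834938e-04, -2.71789008e-04,
       -8.85774727e-04,  9.45914444e-04]), 'joint_torque': array([ 9.02510565e-04, -5.27619588e+01, -2.78628141e+01, -2.54377856e-04,
        1.30318687e-02, -6.57363103e-06]), 'ee_pos': array([0.2496718 , 0.54487286, 0.25543543]), 'eef_rot': array([-3.14914134e-04,  2.13246411e-01,  9.76997999e-01, -8.82733698e-04]), 'wrist_force': array([ 0.26868961,  0.58038921, -0.05199963]), 'torque': array([ 0.03715765, -0.01513902, -0.00674013]), 'grip_force': 0.0, 'gripper_width': 0.08526476708315886}
top {'K': array([[516.6626514 ,   0.        , 282.48313632],
       [  0.        , 516.6626514 , 198.0159367 ],
       [  0.        ,   0.        ,   1.        ]]), 'k1': 0.05265664395672382, 'position': array([0.32630227, 0.0041752 , 1.2528098 ]), 'orientation': array([-0.06698066,  0.7084887 , -0.70038656,  0.0549182 ])}
side {'K': array([[426.44131985,   0.        , 282.3778008 ],
       [  0.        , 426.44131985, 216.00250273],
       [  0.        ,   0.        ,   1.        ]]), 'k1': -0.108499754553199, 'position': array([ 0.5690154 , -0.92818799,  0.51138116]), 'orientation': array([-0.5436128 ,  0.83912664,  0.01851624, -0.00295815])}
wrist {'K': array([[369.65712315,   0.        , 277.27038506],
       [  0.        , 369.65712315, 210.48887107],
       [  0.        ,   0.        ,   1.        ]]), 'k1': -0.005213585319731279, 'hand_eye': array([[ 1.13602345e-03, -9.65084021e-01, -2.61938051e-01,
         6.48602252e-02],
       [ 9.99999287e-01,  1.19263440e-03, -5.71500218e-05,
         1.21048182e-03],
       [ 3.67550903e-04, -2.61937799e-01,  9.65084688e-01,
        -1.17146594e-01],
       [ 0.00000000e+00,  0.00000000e+00,  0.00000000e+00,
         1.00000000e+00]])}
```

View pics/top0.png

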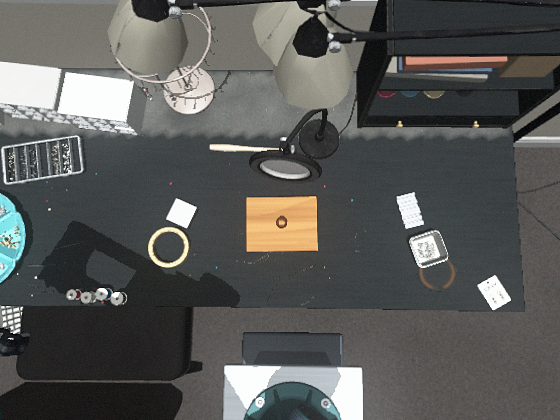

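View pics/side0.png

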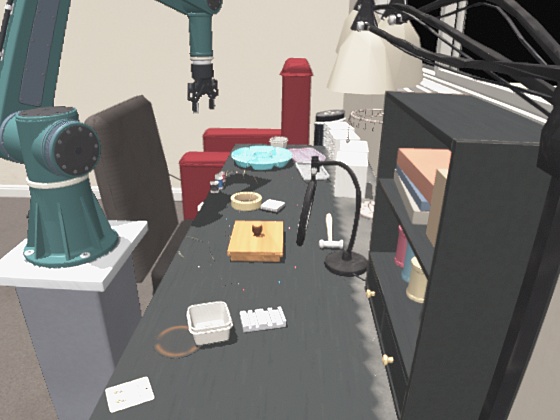

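The top view shows the cover at px (282,223), bench block (181,213), tape (168,247), swage (410,210), tub (428,248), magnifier lens (285,165) and foot (320,140). The hammer handle runs along row 148. The side view agrees.

```bash
cat > h.py <<'E'
from bench import ctrl,cams
import cv2,numpy as np
from scipy.spatial.transform import Rotation as R
def q(o): return R.from_quat([o[1],o[2],o[3],o[0]])
def cam(n,st=None):
    c=cams.get_calibration(n)
    if n!="wrist": return c,np.array(c["position"]),q(c["orientation"]).as_matrix()
    r=q(st["eef_rot"]).as_matrix();H=c["hand_eye"]
    return c,st["ee_pos"]+r@H[:3,3],r@H[:3,:3]
def rays(c,uv):
    K=c["K"];uv=np.atleast_2d(np.array(uv,float))
    d=(uv-K[:2,2])/np.array([K[0,0],K[1,1]]);u=d.copy()
    for _ in range(15):u=d/(1+c["k1"]*(u**2).sum(1,keepdims=True))
    return np.c_[u,np.ones(len(u))]
def plane(n,uv,z,st=None):
    c,p,r=cam(n,st);d=rays(c,uv)@r.T
    return (p+d*((z-p[2])/d[:,2:]))
def rect(n,mask,z,st=None):
    "largest contour onto plane z -> centre, size, angle(deg) (min area rect in world)"
    cs,_=cv2.findContours(mask.astype(np.uint8),cv2.RETR_EXTERNAL,cv2.CHAIN_APPROX_NONE)
    k=max(cs,key=cv2.contourArea)[:,0]
    w=plane(n,k,z,st)[:,:2]
    (c,s,a)=cv2.minAreaRect((w*1000).astype(np.float32))
    return np.round(c,1),np.round(s,1),round(a,1),k
E
python3 - <<'E'
from h import *
im=cv2.imread("pics/top0.png");hsv=cv2.cvtColor(im,cv2.COLOR_BGR2HSV)
H,S,V=[hsv[...,i].astype(int) for i in range(3)]
def box(m,x0,y0,x1,y1):
    o=np.zeros_like(m);o[y0:y1,x0:x1]=m[y0:y1,x0:x1];return o
w=(V>110)
print("cover",rect("top",box((S>80)&(V>90),235,185,330,262),.030)[:3])
print("bench",rect("top",box(w&(S<60),160,190,200,232),.015)[:3])
print("tape",rect("top",box(w,140,220,195,272),.025)[:3])
print("swage",rect("top",box(cv2.morphologyEx((w&(S<60)).astype(np.uint8),3,np.ones((7,7))),392,185,430,230),.015)[:3])
print("tub",rect("top",box(w&(S<60),403,228,452,272),.041)[:3])
print("handle",rect("top",box(w,205,140,250,156),.01)[:3])
print("lens~",plane("top",[[250,165],[285,165],[322,165],[285,180],[285,150]],.1).round(3))
print("foot",plane("top",[[320,140]],0).round(3))
k=plane("top",[[282,222]],.059);print("knob",k.round(3))
E
python3 -c "
import cv2
im=cv2.imread('pics/top0.png')[130:280,140:460];cv2.imwrite('pics/c0.png',cv2.resize(im,None,fx=2.5,fy=2.5,interpolation=2))"
```

```text
cover (array([478. ,  28.2]), array([131.8, 169. ]), 1.5)
bench (array([503.7, 272.3]), array([58. , 57.8]), 66.8)
tape (array([419.8, 297.1]), array([94.8, 95.5]), 0.6)
swage (array([ 515.7, -278.9]), array([81.7, 47.7]), 14.8)
tub (array([ 422.2, -313.8]), array([76.3, 76.9]), 19.1)
handle (array([669. , 161.5]), array([18. , 99.8]), 0.5)
lens~ [[ 0.603  0.101  0.1  ]
 [ 0.604  0.02   0.1  ]
 [ 0.605 -0.064  0.1  ]
 [ 0.569  0.02   0.1  ]
 [ 0.639  0.021  0.1  ]]
foot [[ 0.693 -0.065  0.   ]]
knob [[0.478 0.026 0.059]]
```

View pics/c0.png

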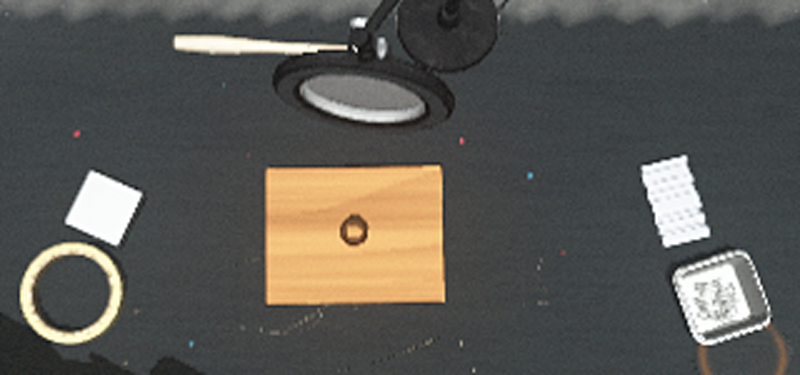

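```bash
cat >> h.py <<'E'
def to(x,y,z,phi,s=None):
    "phi: world direction of tool x, deg. prints deltas (cm, deg) in tool axes"
    s=s or ctrl.state();r=q(s["eef_rot"]).as_matrix()
    d=r.T@(np.array([x,y,z])-s["ee_pos"])*100
    p=np.degrees(np.arctan2(r[1,0],r[0,0]));t=(p-phi+180)%360-180
    print("delta",d.round(2),"turn",round(t,2),"now phi",p.round(2),"tilt",np.degrees(np.arccos(-r[2,2])).round(2))
E
python3 - <<'E'
from h import *
print(ctrl.finger_overhang,[a for a in dir(ctrl) if a[0]!='_'])
to(.478,.027,.14,180)
im=cams.get_image("wrist");cv2.imwrite("pics/w0.png",im[...,::-1])
E
```

```text
0.025 ['IKError', 'finger_overhang', 'job_done', 'state']
delta [-42.34 -37.55  11.61] turn -24.63 now phi 155.37 tilt 0.1
```

>>> drive_tool(
  deltas=[
    [[-42.3, -37.5, 11.6], -24.6],
    [[-42.3, -37.5, 11.6], -24.6],
    [[-42.3, -37.5, 11.6], -24.6],
    [[-42.3, -37.5, 11.6], -24.6],
    [[-42.3, -37.5, 11.6], -24.6],
    [[-42.3, -37.5, 11.6], -24.6],
    [[-42.3, -37.5, 11.6], -24.6],
    [[-42.3, -37.5, 11.6], -24.6],
    [[-42.3, -37.5, 11.6], -24.6],
    [[-42.3, -37.5, 11.6], -24.6],
    [[-42.3, -37.5, 11.6], -24.6],
    [[-42.3, -37.5, 11.6], -24.6],
    [[-42.3, -37.5, 11.6], -24.6],
    [[-42.3, -37.5, 11.6], -24.6],
    [[-42.3, -37.5, 11.6], -24.6],
    [[-42.3, -37.5, 11.6], -24.6],
    [[-42.3, -37.5, 11.6], -24.6],
    [[-42.3, -37.5, 11.6], -24.6],
  ],
  gripper=0.7,
)

```text
clock: 1.65
ee_pos: [0.4774, 0.0293, 0.1403]
eef_rot: [-0.0, -0.0, 1.0, 0.0]
wrist_force: [-0.4, -0.8, 0.2]
gripper_width: 0.0599
grip_force: 0.0
```

```bash
python3 - <<'E'
from h import *
s=ctrl.state();im=cams.get_image("wrist")[...,::-1];cv2.imwrite("pics/w1.png",im)
print(s["clock"],s["ee_pos"],s["gripper_width"]);to(.478,.027,.059,180,s)
c,p,r=cam("wrist",s)
print("uv of top of knob expected:",end="")
d=r.T@(np.array([.478,.027,.059])-p);print(c["K"][:2,:2]@(d[:2]/d[2])+c["K"][:2,2])
E
```

```text
1.65 [0.47739226 0.02930453 0.1403076 ] 0.0598517031720444
delta [-0.07 -0.23  8.13] turn 0.03 now phi -179.97 tilt 0.06
uv of top of knob expected:[272.14364983 229.8604835 ]
```

View pics/w1.png

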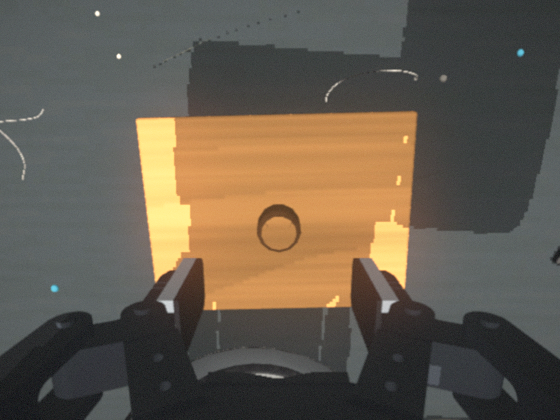

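The knob's top is at (279,232) and the open pads straddle it, at columns 190 and 365. It is centred within about 2 mm, so I descend.

>>> drive_tool(
  deltas=[
    [[-0.15, 0.1, 3], 0],
    [[-0.15, 0.1, 6], 0],
    [[-0.15, 0.1, 7.5], 0],
    [[-0.15, 0.1, 8.1], 0],
    [[-0.15, 0.1, 8.1], 0],
  ],
)

```text
clock: 2.12
ee_pos: [0.4784, 0.0304, 0.0584]
eef_rot: [-0.001, -0.001, 1.0, 0.0]
wrist_force: [-0.2, 0.3, 0.6]
gripper_width: 0.0597
grip_force: 0.0
```

>>> drive_tool(
  deltas=[
    [[0, 0, 0], 0],
    [[0, 0, 0], 0],
    [[0, 0, 0], 0],
    [[0, 0, 0], 0],
    [[0, 0, 0], 0],
  ],
  gripper=0.0,
  squeeze=50,
)

```text
clock: 2.53
ee_pos: [0.4808, 0.0294, 0.0607]
eef_rot: [0.001, 0.0, 1.0, 0.0]
wrist_force: [-0.9, 2.6, 4.9]
gripper_width: 0.024
grip_force: 48.8
```

>>> drive_tool(
  deltas=[
    [[0, 0, -1], 0],
    [[0, 0, -3], 0],
    [[0, 0, -6], 0],
    [[0, 0, -8], 0],
    [[0, 0, -8], 0],
  ],
)

```text
clock: 2.95
ee_pos: [0.4827, 0.029, 0.144]
eef_rot: [0.004, 0.0, 1.0, -0.0]
wrist_force: [1.4, 0.2, -1.5]
gripper_width: 0.024
grip_force: 49.6
```

```bash
python3 - <<'E'
from h import *
s=ctrl.state();print(s["ee_pos"],s["gripper_width"],s["wrist_force"])
to(.488,.445,.14,180,s)
cv2.imwrite("pics/s1.png",cams.get_image("side")[...,::-1])
E
```

```text
[0.4826706  0.02899971 0.14398138] 0.02396968733697994 [ 1.38002147  0.16016013 -1.54457184]
delta [-0.51 41.6   0.37] turn -0.02 now phi 179.98 tilt 0.47
```

View pics/s1.png

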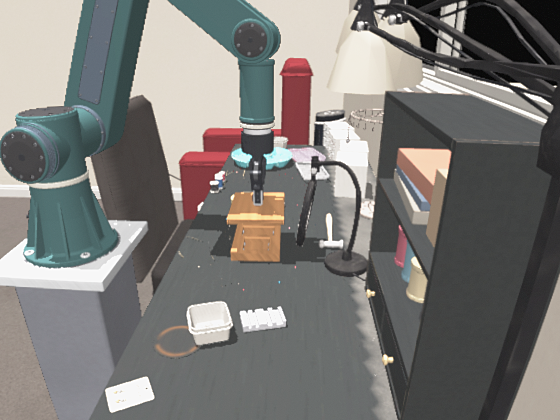

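The cover is lifted clear and the holder's recesses are bared beneath it. I carry the cover to the left.

>>> drive_tool(
  deltas=[
    [[0, 3, 0], 0],
    [[0, 7, 0], 0],
    [[0, 11, 0], 0],
    [[0, 15, 0], 0],
    [[0, 19, 0], 0],
    [[0, 23, 0], 0],
    [[-0.5, 27, 0], 0],
    [[-1, 31, 0], 0],
    [[-2, 35, 0], 0],
    [[-2.7, 39, 0], 0],
    [[-2.7, 41.6, 0], 0],
    [[-2.7, 41.6, 0], 0],
    [[-2.7, 41.6, 0], 0],
    [[-2.7, 41.6, 0], 0],
  ],
)

```text
clock: 4.17
ee_pos: [0.5058, 0.4441, 0.1379]
eef_rot: [-0.001, -0.0, 1.0, -0.001]
wrist_force: [0.1, -0.2, -2.5]
gripper_width: 0.0241
grip_force: 49.9
```

```bash
python3 - <<'E'
from h import *
s=ctrl.state();print(s["ee_pos"],s["wrist_force"])
to(.51,.445,.049,180,s)
E
```

```text
[0.50581002 0.44412382 0.13787796] [ 0.12072152 -0.17392939 -2.53112131]
delta [-0.44  0.11  8.89] turn 0.01 now phi -179.99 tilt 0.19
```

>>> drive_tool(
  deltas=[
    [[-0.3, 0, 3], 0],
    [[-0.3, 0, 6], 0],
    [[-0.3, 0, 8], 0],
    [[-0.3, 0, 8.6], 0],
    [[-0.3, 0, 8.8], 0],
    [[-0.3, 0, 9.0], 0],
    [[-0.3, 0, 9.2], 0],
  ],
)

```text
clock: 4.75
ee_pos: [0.5111, 0.4454, 0.0487]
eef_rot: [0.001, 0.001, 1.0, 0.001]
wrist_force: [-0.2, 1.0, -2.0]
gripper_width: 0.0241
grip_force: 49.9
```

>>> drive_tool(
  deltas=[
    [[0, 0, 0.1], 0],
    [[0, 0, 0.2], 0],
    [[0, 0, 0.3], 0],
    [[0, 0, 0.4], 0],
    [[0, 0, 0.4], 0],
  ],
)

```text
clock: 5.17
ee_pos: [0.5104, 0.4456, 0.0448]
eef_rot: [0.001, 0.0, 1.0, 0.0]
wrist_force: [-1.3, -1.7, 6.0]
gripper_width: 0.0239
grip_force: 50.7
```

>>> drive_tool(
  deltas=[
    [[0, 0, 0], 0],
    [[0, 0, 0], 0],
    [[0, 0, 0], 0],
    [[0, 0, 0], 0],
  ],
  gripper=0.7,
)

```text
clock: 5.5
ee_pos: [0.51, 0.4453, 0.0433]
eef_rot: [0.0, 0.0, 1.0, 0.0]
wrist_force: [0.0, -0.2, -0.1]
gripper_width: 0.06
grip_force: 0.0
```

>>> drive_tool(
  deltas=[
    [[0, 0, -2], 0],
    [[0, 0, -6], 0],
    [[0, 0, -10], 0],
    [[0, 0, -12], 0],
    [[0, 0, -12], 0],
  ],
  gripper=1.0,
)

```text
clock: 5.92
ee_pos: [0.513, 0.4475, 0.1695]
eef_rot: [0.004, 0.0, 1.0, 0.003]
wrist_force: [0.9, -0.1, -0.1]
gripper_width: 0.0854
grip_force: 0.0
```

```bash
python3 - <<'E'
from h import *
s=ctrl.state();print(s["ee_pos"],s["wrist_force"])
to(.48,.028,.23,180,s)
im=cams.get_image("top")[...,::-1];cv2.imwrite("pics/t1.png",im)
hsv=cv2.cvtColor(im,cv2.COLOR_BGR2HSV);S=hsv[...,1].astype(int);V=hsv[...,2].astype(int)
m=((S>80)&(V>90));m2=m.copy();m[:,:235]=0;m[:,330:]=0;m[:185]=0;m[262:]=0
print("holder",rect("top",m,.024)[:3])
m2[:,220:]=0;m2[:180]=0;m2[260:]=0;
print("cover",rect("top",m2,.014)[:3])
E
```

```text
[0.51304605 0.44754291 0.16951825] [ 0.93079415 -0.09743986 -0.10424949]
delta [  3.24 -41.92  -6.33] turn -0.02 now phi 179.98 tilt 0.6
holder (array([478.3,  28.3]), array([119.2, 156. ]), 1.6)
cover (array([507.8, 442.6]), array([129.9, 172.3]), 0.6)
```

>>> drive_tool(
  deltas=[
    [[0, -4, -6.3], 0],
    [[3, -41.9, -6.3], 0],
    [[3, -41.9, -6.3], 0],
    [[3, -41.9, -6.3], 0],
    [[3, -41.9, -6.3], 0],
    [[3, -41.9, -6.3], 0],
    [[3, -41.9, -6.3], 0],
    [[3, -41.9, -6.3], 0],
    [[3, -41.9, -6.3], 0],
    [[3, -41.9, -6.3], 0],
    [[3, -41.9, -6.3], 0],
    [[3, -41.9, -6.3], 0],
    [[3, -41.9, -6.3], 0],
    [[3, -41.9, -6.3], 0],
    [[3, -41.9, -6.3], 0],
    [[3, -41.9, -6.3], 0],
    [[3, -41.9, -6.3], 0],
  ],
)

```text
clock: 7.38
ee_pos: [0.4797, 0.0273, 0.226]
eef_rot: [-0.0, -0.001, 1.0, 0.0]
wrist_force: [0.9, -0.1, 0.2]
gripper_width: 0.0853
grip_force: 0.0
```

```bash
python3 - <<'E'
from h import *
s=ctrl.state();im=cams.get_image("wrist")[...,::-1];cv2.imwrite("pics/w2.png",im)
np.save("s_w2.npy",s,allow_pickle=True)
print(s["ee_pos"],s["dq"].round(3))
hsv=cv2.cvtColor(im,cv2.COLOR_BGR2HSV);S=hsv[...,1].astype(int);V=hsv[...,2].astype(int)
m=((S>80)&(V>70));m[300:]=0;print("holder",rect("wrist",m,.024,s)[:3])
to(.504,.272,.14,157,s)
E
```

```text
[0.4796655  0.02730929 0.2260146 ] [-0.003 -0.004 -0.001 -0.002  0.    -0.001]
holder (array([488.6,  30.9]), array([135.6, 158.1]), 1.5)
delta [-2.47 24.47  8.6 ] turn 23.08 now phi -179.92 tilt 0.03
```

View pics/w2.png

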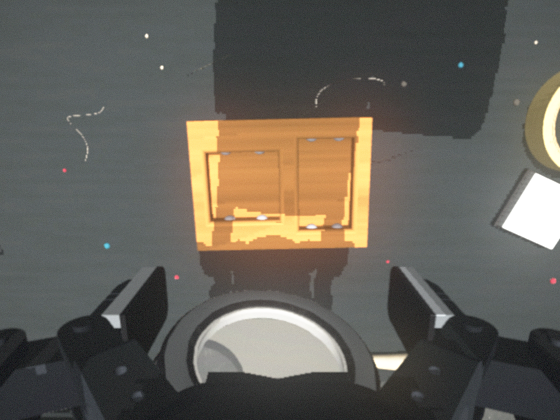

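```bash
python3 - <<'E'
from h import *
im=cv2.imread("pics/w2.png")
cv2.imwrite("pics/c2.png",cv2.resize(im[110:260,180:380],None,fx=4,fy=4,interpolation=cv2.INTER_CUBIC))
E
```

```text
(no output)
```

View pics/c2.png

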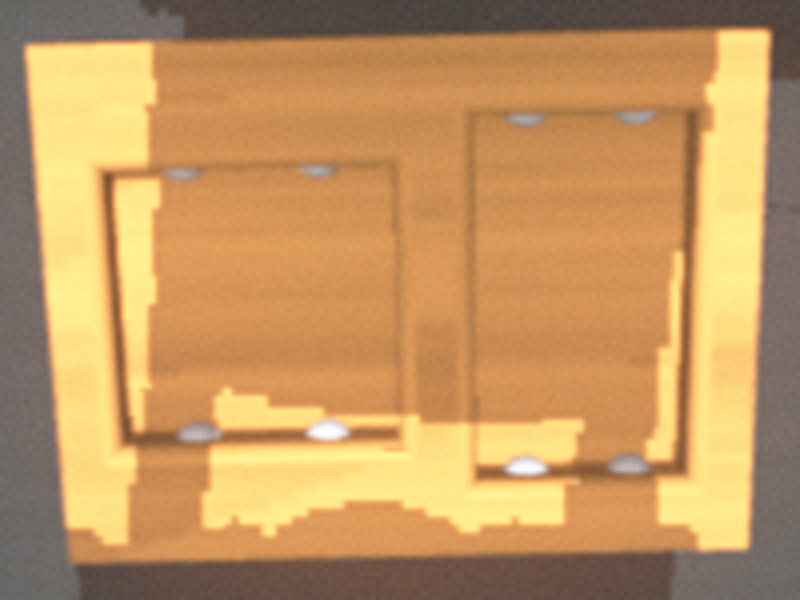

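```bash
python3 - <<'E'
from h import *
s=np.load("s_w2.npy",allow_pickle=True).item()
f=lambda L,z:plane("wrist",np.array(L)/4+[180,110],z,s)[:,:2]*1000
o=f([(27,44),(770,29),(750,549),(72,563)],.024);print(o.round(1),o.mean(0).round(1))
e=np.roll(o,-1,0)-o;print(np.linalg.norm(e,axis=1).round(1),np.degrees(np.arctan2(e[:,1],e[:,0])).round(2))
C=o.mean(0)
# balls on both walls: centre lines (z=.013), pairs at left,right
for n,L in (("sq",[(182,174),(318,170),(199,434),(328,432)]),("long",[(525,119),(636,117),(526,467),(629,464)])):
    b=f(L,.013);print(n,b.round(1),b.mean(0).round(1))
a=np.radians(1.5);Rm=np.array([[np.cos(a),-np.sin(a)],[np.sin(a),np.cos(a)]])
print("pred",C+Rm@[0,-33],C+Rm@[0,40])
# bench block visible part
im=cv2.imread("pics/w2.png");hsv=cv2.cvtColor(im,cv2.COLOR_BGR2HSV)
E
```

```text
[[423.9 -48.4]
 [420.5 107.5]
 [536.4 110.9]
 [540.3 -45.1]] [480.3  31.2]
[155.9 116.  156.1 116.4] [  91.27    1.71  -88.59 -178.4 ]
sq [[452.3 -18.3]
 [451.3  12. ]
 [512.4 -16.3]
 [511.9  13.7]] [482.   -2.2]
long [[440.   57.6]
 [439.5  82. ]
 [520.3  60. ]
 [519.5  84.1]] [479.8  70.9]
pred [481.15236219  -1.76746794] [479.24144497  71.20751678]
```

>>> drive_tool(
  deltas=[
    [[0.9, 24.6, 2], 23],
    [[0.9, 24.6, 2], 23],
    [[0.9, 24.6, 2], 23],
    [[0.9, 24.6, 2], 23],
    [[0.9, 24.6, 2], 23],
    [[0.9, 24.6, 2], 23],
    [[0.9, 24.6, 2], 23],
    [[0.9, 24.6, 2], 23],
    [[0.9, 24.6, 2], 23],
    [[0.9, 24.6, 2], 23],
    [[0.9, 24.6, 2], 23],
  ],
)

```text
clock: 8.35
ee_pos: [0.4709, 0.2709, 0.2063]
eef_rot: [-0.0, 0.2, 0.98, -0.0]
wrist_force: [0.3, 0.2, -0.3]
gripper_width: 0.0859
grip_force: 0.0
```

```bash
python3 - <<'E'
from h import *
s=ctrl.state();im=cams.get_image("wrist")[...,::-1];cv2.imwrite("pics/w3.png",im)
np.save("s_w3.npy",s,allow_pickle=True)
print(s["clock"],s["ee_pos"],s["dq"].round(3))
hsv=cv2.cvtColor(im,cv2.COLOR_BGR2HSV);S=hsv[...,1].astype(int);V=hsv[...,2].astype(int)
m=((S<40)&(V>130));m[300:]=0;m=cv2.morphologyEx(m.astype(np.uint8),cv2.MORPH_OPEN,np.ones((5,5)))
c,z,a,k=rect("wrist",m,.015,s);print("bench",c,z,a,cv2.boundingRect(k))
to(c[0]/1000,c[1]/1000,.06,(a+90)%90+90,s)
E
```

```text
8.35 [0.47089818 0.27091485 0.20633232] [-0.008 -0.004 -0.001  0.003 -0.001  0.003]
bench [422.6 299.3] [96.1 95.5] 67.0 (226, 59, 119, 122)
delta [ 5.56  0.73 14.63] turn -0.09 now phi 156.91 tilt 0.04
```

View pics/w3.png

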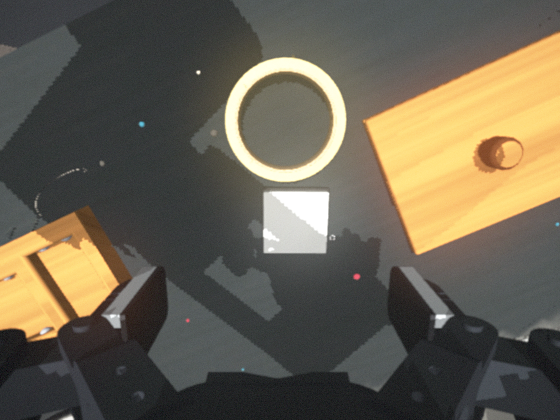

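The bench block spans (263..329, 188..254), square to the jaws. The tape lies above it at (286,120) and clear of the finger paths. The cover is flat on the right.

```bash
python3 - <<'E'
from h import *
s=np.load("s_w3.npy",allow_pickle=True).item()
im=cv2.imread("pics/w3.png");g=cv2.cvtColor(im,cv2.COLOR_BGR2GRAY)
m=(g>125).astype(np.uint8);m[:186]=0;m[262:]=0;m[:,:255]=0;m[:,:]=cv2.morphologyEx(m,cv2.MORPH_OPEN,np.ones((5,5)));m[:,340:]=0
ks=cv2.findContours(m,0,1)[0];k=cv2.convexHull(max(ks,key=cv2.contourArea))[:,0]
w=plane("wrist",k,.015,s)[:,:2]
c,z,a=cv2.minAreaRect((w*1000).astype(np.float32));print(c,z,a,cv2.boundingRect(k))
to(c[0]/1000,c[1]/1000,.06,157,ctrl.state())
E
```

```text
(504.1129150390625, 274.7212219238281) (57.9053840637207, 58.27363967895508) 66.98898315429688 (262, 189, 68, 65)
delta [-2.89  1.66 14.64] turn -0.12 now phi 156.88 tilt 0.03
```

>>> drive_tool(
  deltas=[
    [[-2.9, 1.65, 3], 0],
    [[-2.9, 1.65, 7], 0],
    [[-2.9, 1.65, 11], 0],
    [[-2.9, 1.65, 14], 0],
    [[-2.9, 1.65, 16], 0],
    [[-2.9, 1.65, 16.1], 0],
    [[-2.9, 1.65, 16.1], 0],
  ],
  gripper=0.85,
)

```text
clock: 8.98
ee_pos: [0.5035, 0.2747, 0.0446]
eef_rot: [-0.001, 0.2, 0.98, -0.001]
wrist_force: [0.7, -0.6, -0.1]
gripper_width: 0.0725
grip_force: 0.0
```

>>> drive_tool(
  deltas=[
    [[0, 0, 0.4], 0],
    [[0, 0, 0.8], 0],
    [[0, 0, 1.2], 0],
    [[0, 0, 1.4], 0],
    [[0, 0, 1.6], 0],
    [[0, 0, 1.8], 0],
    [[0, 0, 1.8], 0],
  ],
)

```text
clock: 9.57
ee_pos: [0.5039, 0.2761, 0.0271]
eef_rot: [-0.0, 0.199, 0.98, -0.0]
wrist_force: [0.7, 0.3, -0.5]
gripper_width: 0.0726
grip_force: 0.0
```

>>> drive_tool(
  deltas=[
    [[0, 0, 0.1], 0],
    [[0, 0, 0.2], 0],
    [[0, 0, 0.3], 0],
    [[0, 0, 0.4], 0],
    [[0, 0, 0.4], 0],
  ],
)

```text
clock: 9.98
ee_pos: [0.5039, 0.276, 0.0231]
eef_rot: [-0.0, 0.2, 0.98, -0.0]
wrist_force: [-0.1, -0.6, -0.3]
gripper_width: 0.0723
grip_force: 0.0
```

>>> drive_tool(
  deltas=[
    [[0, 0, 0.1], 0],
    [[0, 0, 0.2], 0],
    [[0, 0, 0.3], 0],
    [[0, 0, 0.4], 0],
    [[0, 0, 0.4], 0],
  ],
)

```text
clock: 10.4
ee_pos: [0.5039, 0.276, 0.019]
eef_rot: [-0.0, 0.2, 0.98, -0.0]
wrist_force: [0.1, -0.5, 0.0]
gripper_width: 0.0727
grip_force: 0.0
```

>>> drive_tool(
  deltas=[
    [[0, 0, 0.1], 0],
    [[0, 0, 0.2], 0],
    [[0, 0, 0.3], 0],
    [[0, 0, 0.4], 0],
    [[0, 0, 0.4], 0],
  ],
)

```text
clock: 10.82
ee_pos: [0.5041, 0.2761, 0.0165]
eef_rot: [0.0, 0.2, 0.98, 0.0]
wrist_force: [-2.6, -1.6, 14.3]
gripper_width: 0.0727
grip_force: 6.8
```

>>> drive_tool(
  deltas=[
    [[0, 0, -0.7], 0],
    [[0, 0, -1.35], 0],
    [[0, 0, -1.35], 0],
  ],
)

```text
clock: 11.07
ee_pos: [0.5049, 0.2765, 0.03]
eef_rot: [0.001, 0.2, 0.98, 0.001]
wrist_force: [1.2, -0.1, -0.6]
gripper_width: 0.073
grip_force: 0.0
```

>>> drive_tool(
  deltas=[
    [[0, 0, 0], 0],
    [[0, 0, 0], 0],
    [[0, 0, 0], 0],
    [[0, 0, 0], 0],
  ],
  gripper=0.5,
  squeeze=60,
)

```text
clock: 11.4
ee_pos: [0.5041, 0.276, 0.0295]
eef_rot: [0.0, 0.2, 0.98, -0.0]
wrist_force: [-2.1, -2.5, 11.3]
gripper_width: 0.0579
grip_force: 62.2
```

>>> drive_tool(
  deltas=[
    [[0, 0, -1], 0],
    [[0, 0, -3], 0],
    [[0, 0, -6], 0],
    [[0, 0, -8], 0],
    [[0, 0, -8], 0],
  ],
)

```text
clock: 11.82
ee_pos: [0.5063, 0.2771, 0.1124]
eef_rot: [0.003, 0.2, 0.98, 0.002]
wrist_force: [1.2, 0.1, -3.4]
gripper_width: 0.0576
grip_force: 66.6
```

```bash
python3 - <<'E'
from h import *
s=ctrl.state();print(s["ee_pos"],s["wrist_force"],s["gripper_width"])
to(.4812,-.0018,.11,-178.5,s)
cv2.imwrite("pics/w4.png",cams.get_image("wrist")[...,::-1])
E
```

```text
[0.506314   0.27713104 0.11241593] [ 1.24088156  0.14898487 -3.40014072] 0.05764458681247325
delta [ -8.6  -26.65   0.16] turn -24.52 now phi 156.98 tilt 0.36
```

View pics/w4.png

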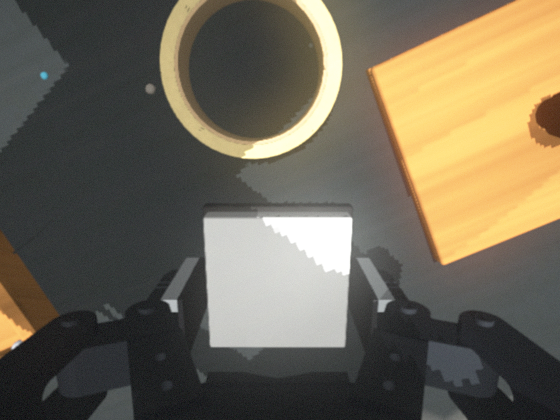

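The block is held level; its top's corners are (204,212), (352,212), (347,347) and (211,347). I work out its centre in the tool frame.

```bash
python3 - <<'E'
from h import *
c=cams.get_calibration("wrist");Hm=c["hand_eye"]
im=cv2.imread("pics/w4.png");g=cv2.cvtColor(im,cv2.COLOR_BGR2GRAY)
L=np.array([(204,212),(352,212),(347,347),(211,347)])
for z in(.0117,.0137,.0157):
    d=rays(c,L)@Hm[:3,:3].T;p=Hm[:3,3];w=(p+d*((z-p[2])/d[:,2:]))[:,:2]*1000
    print(z,w.round(1).tolist(),w.mean(0).round(2),np.linalg.norm(np.roll(w,-1,0)-w,axis=1).round(1))
E
```

```text
0.0117 [[29.3, -25.3], [29.3, 28.2], [-26.9, 29.2], [-27.0, -25.4]] [1.16 1.68] [53.5 56.3 54.6 56.3]
0.0137 [[28.7, -25.7], [28.8, 28.6], [-28.4, 29.7], [-28.4, -25.8]] [0.18 1.68] [54.4 57.1 55.5 57.1]
0.0157 [[28.2, -26.2], [28.2, 29.0], [-29.8, 30.1], [-29.9, -26.2]] [-0.81  1.69] [55.2 58.  56.3 58. ]
```

>>> drive_tool(
  deltas=[
    [[-4, -11, 0], -7],
    [[-8.5, -26.8, 0], -24.5],
    [[-8.5, -26.8, 0], -24.5],
    [[-8.5, -26.8, 0], -24.5],
    [[-8.5, -26.8, 0], -24.5],
    [[-8.5, -26.8, 0], -24.5],
    [[-8.5, -26.8, 0], -24.5],
    [[-8.5, -26.8, 0], -24.5],
    [[-8.5, -26.8, 0], -24.5],
    [[-8.5, -26.8, 0], -24.5],
    [[-8.5, -26.8, 0], -24.5],
    [[-8.5, -26.8, 0], -24.5],
    [[-8.5, -26.8, 0], -24.5],
    [[-8.5, -26.8, 0], -24.5],
    [[-8.5, -26.8, 0], -24.5],
  ],
)

```text
clock: 13.12
ee_pos: [0.4775, -0.0031, 0.1088]
eef_rot: [-0.0, -0.014, 1.0, -0.0]
wrist_force: [0.1, -0.3, -3.3]
gripper_width: 0.0577
grip_force: 66.9
```

```bash
python3 - <<'E'
from h import *
s=ctrl.state();print(s["ee_pos"],s["wrist_force"],s["gripper_width"])
to(.4807,-.0034,.057,-178.5,s)
im=cams.get_image("wrist")[...,::-1];cv2.imwrite("pics/w5.png",im);cv2.imwrite("pics/t5.png",cams.get_image("top")[...,::-1])
E
```

```text
[ 0.47745136 -0.00306109  0.10878725] [ 0.12522491 -0.33719197 -3.26107934] 0.05772229575286962
delta [-0.32 -0.04  5.18] turn 0.06 now phi -178.44 tilt 0.0
```

>>> drive_tool(
  deltas=[
    [[-0.3, 0, 2], 0],
    [[-0.3, 0, 4], 0],
    [[-0.3, 0, 5], 0],
    [[-0.3, 0, 5.2], 0],
    [[-0.3, 0, 5.2], 0],
  ],
)

```text
clock: 13.63
ee_pos: [0.4797, -0.0036, 0.0563]
eef_rot: [-0.001, -0.013, 1.0, 0.0]
wrist_force: [0.7, 0.4, -4.3]
gripper_width: 0.0578
grip_force: 66.8
```

>>> drive_tool(
  deltas=[
    [[0, 0, 0.2], 0],
    [[0, 0, 0.4], 0],
    [[0, 0, 0.6], 0],
    [[0, 0, 0.8], 0],
    [[0, 0, 0.8], 0],
  ],
)

```text
clock: 14.05
ee_pos: [0.4799, -0.0037, 0.049]
eef_rot: [-0.0, -0.013, 1.0, -0.0]
wrist_force: [-3.0, -0.6, -2.8]
gripper_width: 0.0576
grip_force: 66.9
```

>>> drive_tool(
  deltas=[
    [[0.06, 0, 0.1], 0],
    [[0.06, 0, 0.2], 0],
    [[0.06, 0, 0.3], 0],
    [[0.06, 0, 0.3], 0],
  ],
)

```text
clock: 14.38
ee_pos: [0.4794, -0.0037, 0.0458]
eef_rot: [-0.0, -0.013, 1.0, -0.0]
wrist_force: [-2.7, -0.5, 2.1]
gripper_width: 0.0575
grip_force: 67.4
```

>>> drive_tool(
  deltas=[
    [[0.0, 0, 0], 0],
    [[0, 0, 0], 0],
    [[0, 0, 0], 0],
  ],
  gripper=0.85,
)

```text
clock: 14.63
ee_pos: [0.4808, -0.0039, 0.046]
eef_rot: [0.001, -0.013, 1.0, -0.0]
wrist_force: [0.9, -0.1, 0.7]
gripper_width: 0.0726
grip_force: 0.0
```

>>> drive_tool(
  deltas=[
    [[0, 0, -2], 0],
    [[0, 0, -5], 0],
    [[0, 0, -5], 0],
    [[0, 0, -5], 0],
  ],
)

```text
clock: 14.97
ee_pos: [0.4818, -0.004, 0.0973]
eef_rot: [0.002, -0.013, 1.0, -0.0]
wrist_force: [0.3, -0.5, -0.5]
gripper_width: 0.0727
grip_force: 0.0
```

```bash
python3 - <<'E'
from h import *
s=ctrl.state();print(s["ee_pos"],s["wrist_force"])
to(.4795,-.0036,.065,-178.5,s)
im=cams.get_image("wrist")[...,::-1];cv2.imwrite("pics/w6.png",im)
E
```

```text
[ 0.48176462 -0.00401217  0.09728473] [ 0.28989037 -0.46868406 -0.46104763]
delta [0.24 0.05 3.23] turn -0.02 now phi -178.52 tilt 0.27
```

View pics/w6.png

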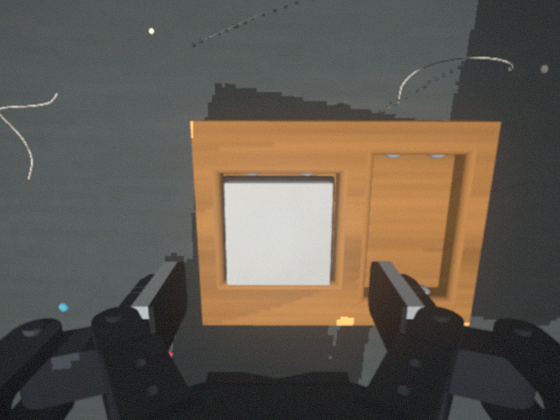

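The picture shows the block sitting in the square recess at (279,233), with the long recess free at (410,220). That was my tenth view, so from here I use numbers only. Next I press the block with shut jaws.

>>> drive_tool(
  deltas=[
    [[0.17, 0.05, 0], 0],
    [[0.17, 0.05, 1], 0],
    [[0.17, 0.05, 2], 0],
    [[0.17, 0.05, 3], 0],
    [[0.17, 0.05, 3.5], 0],
    [[0.17, 0.05, 3.5], 0],
    [[0.17, 0.05, 3.5], 0],
  ],
  gripper=0.0,
  squeeze=30,
)

```text
clock: 15.6
ee_pos: [0.4774, -0.0032, 0.0601]
eef_rot: [-0.001, -0.013, 1.0, 0.0]
wrist_force: [-0.1, 0.4, -0.0]
gripper_width: 0.0002
grip_force: 0.0
```

>>> drive_tool(
  deltas=[
    [[0, 0, 0.2], 0],
    [[0, 0, 0.4], 0],
    [[0, 0, 0.6], 0],
    [[0, 0, 0.7], 0],
    [[0, 0, 0.8], 0],
    [[0, 0, 0.8], 0],
  ],
)

```text
clock: 16.1
ee_pos: [0.4785, -0.0033, 0.0534]
eef_rot: [0.0, -0.013, 1.0, -0.0]
wrist_force: [-1.3, -0.4, 5.2]
gripper_width: -0.0001
grip_force: 2.4
```

>>> drive_tool(
  deltas=[
    [[0, 0, 0.1], 0],
    [[0, 0, 0.2], 0],
    [[0, 0, 0.3], 0],
    [[0, 0, 0.4], 0],
    [[0, 0, 0.4], 0],
  ],
)

```text
clock: 16.52
ee_pos: [0.4782, -0.0033, 0.0491]
eef_rot: [0.0, -0.013, 1.0, -0.0]
wrist_force: [-1.6, 0.7, 7.1]
gripper_width: 0.0002
grip_force: 3.8
```

>>> drive_tool(
  deltas=[
    [[0, 0, 0.1], 0],
    [[0, 0, 0.2], 0],
    [[0, 0, 0.3], 0],
    [[0, 0, 0.3], 0],
  ],
)

```text
clock: 16.85
ee_pos: [0.4783, -0.0033, 0.0489]
eef_rot: [0.001, -0.013, 1.0, -0.0]
wrist_force: [-9.6, 1.9, 47.9]
gripper_width: -0.0
grip_force: 24.1
```

>>> drive_tool(
  deltas=[
    [[0, 0, -0.5], 0],
    [[0, 0, -4], 0],
    [[0, 0, -8], 0],
    [[0, 0, -12], 0],
    [[0, 0, -15.5], 0],
    [[0, 0, -15.5], 0],
  ],
  gripper=0.7,
)

```text
clock: 17.35
ee_pos: [0.4821, -0.0038, 0.2072]
eef_rot: [0.006, -0.013, 1.0, -0.001]
wrist_force: [0.5, 0.2, 0.1]
gripper_width: 0.0603
grip_force: 0.0
```

```bash
python3 - <<'E'
from h import *
s=ctrl.state();to(.485,-.285,.206,194.8,s)
im=cams.get_image("wrist")[...,::-1];cv2.imwrite("pics/w7.png",im)
c,p,r=cam("wrist",s);print(s["ee_pos"])
hsv=cv2.cvtColor(im,cv2.COLOR_BGR2HSV);S=hsv[...,1].astype(int);V=hsv[...,2].astype(int)
m=((S<60)&(V>120));m[290:]=0;m[:80]=0;m[:,:180]=0;m[:,400:]=0
m=cv2.morphologyEx(m.astype(np.uint8),cv2.MORPH_OPEN,np.ones((5,5)))
for z in (.024,.029):
  c,z,a,k=rect("wrist",m,z,s);print("bench in holder",c,z,a,cv2.boundingRect(k))
E
```

```text
delta [  0.44 -28.12   0.17] turn -13.32 now phi -178.52 tilt 0.65
[ 0.48213216 -0.00382702  0.20715656]
bench in holder [481.3  -3.4] [56.6 57.2] 1.6 (243, 153, 71, 68)
bench in holder [480.2  -3.4] [55.7 56.3] 1.6 (243, 153, 71, 68)
```

>>> drive_tool(
  deltas=[
    [[0.4, -28.1, 0.1], -13.3],
    [[0.4, -28.1, 0.1], -13.3],
    [[0.4, -28.1, 0.1], -13.3],
    [[0.4, -28.1, 0.1], -13.3],
    [[0.4, -28.1, 0.1], -13.3],
    [[0.4, -28.1, 0.1], -13.3],
    [[0.4, -28.1, 0.1], -13.3],
    [[0.4, -28.1, 0.1], -13.3],
    [[0.4, -28.1, 0.1], -13.3],
    [[0.4, -28.1, 0.1], -13.3],
    [[0.4, -28.1, 0.1], -13.3],
    [[0.4, -28.1, 0.1], -13.3],
  ],
  gripper=0.75,
)

```text
clock: 18.4
ee_pos: [0.481, -0.2825, 0.1992]
eef_rot: [-0.001, -0.129, 0.992, 0.001]
wrist_force: [1.0, -0.5, 0.0]
gripper_width: 0.0639
grip_force: 0.0
```

```bash
python3 - <<'E'
from h import *
s=ctrl.state();im=cams.get_image("wrist")[...,::-1];cv2.imwrite("pics/w8.png",im)
print(s["ee_pos"])
c,p,r=cam("wrist",s);d=r.T@(np.array([.5157,-.2789,.015])-p);e=(c["K"][:2,:2]@(d[:2]/d[2])+c["K"][:2,2]).astype(int);print("expect",e)
hsv=cv2.cvtColor(im,cv2.COLOR_BGR2HSV);S=hsv[...,1].astype(int);V=hsv[...,2].astype(int)
m=((S<60)&(V>125)).astype(np.uint8)
b=np.zeros_like(m);b[max(0,e[1]-65):e[1]+65,e[0]-45:e[0]+45]=1;m*=b
n,l,st,ce=cv2.connectedComponentsWithStats(m);print(st[1:][st[1:,4]>40].tolist())
m=cv2.morphologyEx(m,cv2.MORPH_CLOSE,np.ones((9,9)))
n,l,st,ce=cv2.connectedComponentsWithStats(m);print(st[1:][st[1:,4]>40].tolist())
cc,z,a,k=rect("wrist",m,.015,s);print("swage",cc,z,a,cv2.boundingRect(k))
to(cc[0]/1000,cc[1]/1000,.045,194.8,s)
E
```

```text
[ 0.48096306 -0.28249322  0.19924675]
expect [270 230]
[[225, 165, 90, 116, 8134]]
[[225, 165, 90, 116, 8346]]
swage [ 510.7 -281.9] [103.2  74.3] 12.8 (225, 165, 90, 116)
delta [-2.9  -0.73 15.42] turn 0.07 now phi -165.13 tilt 0.1
```

```bash
python3 - <<'E'
from h import *
s=ctrl.state();im=cv2.imread("pics/w8.png");g=cv2.cvtColor(im,cv2.COLOR_BGR2GRAY)
t,_=cv2.threshold(g[150:300,200:340].copy(),0,255,cv2.THRESH_OTSU);print("otsu",t)
print(g[150:310:8,200:345:8])
E
```

```text
otsu 178.0
[[136 231 209 235 244 243 244 244 243 243 243 242 234 255 157 150 142 133
  125]
 [133 141 255 234 235 237 238 250 252 255 255 255 255 161 155 146 137 131
  129]
 [129 134 141 133 135 145 153 156 159 160 167 167 167 162 151 146 136 134
  123]
 [127 134 139 148 155 164 168 174 172 174 174 168 161 157 149 142 136 131
  123]
 [126 127 138 147 152 162 166 169 173 174 173 165 162 155 150 136 129 119
   89]
 [124 126 134 142 150 158 255 255 255 255 255 255 255 153 151 142 106 102
   93]
 [121 127 132 142 149 154 255 255 255 255 255 255 255 155 121 115 100  94
   88]
 [125 126 132 139 147 156 255 255 255 255 255 255 255 130 122 112  99  93
   84]
 [119 122 129 132 146 153 255 255 255 255 255 238 220 129 117 110  97  90
   83]
 [119 120 126 133 140 147 255 255 255 255 240 239 235 124 115 109  99  90
   84]
 [117 122 107 112 140 143 255 255 234 235 236 235 231 120 112 107  96  88
   83]
 [102  92  95 104 111 115 234 231 233 233 232 230 201 115 128 103  92  87
   82]
 [ 80  84  89 100  98 110 161 163 165 167 164 164 148 108 103  94 117  84
   77]
 [ 81  82  87  93  99 105 229 231 231 231 230 232 216 102  97  91 120  92
   81]
 [ 79  80  83  87  93  96 223 227 227 231 227 227 185  98  93  91 118 114
   76]
 [ 71  77  82  80  86  91 230 227 229 230 229 230 201 119  85  84 116 113
  112]
 [ 72  80  78  79  81  81  90  91  93  90  95 103 119 120 118 107 115 117
  110]
 [ 75  76  77  81  78  86  88  86  88  87  89 122 115 116 112 115 112 110
  110]
 [ 70  76  72  74  79  75  82  81  80  85  81 116 115 115 114 109 110 108
  111]
 [ 71  71  70  76  74  75  75  83  79  80  81 113 113 112 111 111 112 110
   71]]
```

Block clearly visible at rows ~188–276, cols ~245–300; threshold at 185.

```bash
python3 - <<'E'
from h import *
s=ctrl.state();im=cv2.imread("pics/w8.png");g=cv2.cvtColor(im,cv2.COLOR_BGR2GRAY)
m=(g>180).astype(np.uint8);m[:178]=0;m[300:]=0;m[:,:215]=0;m[:,335:]=0
m=cv2.morphologyEx(m,cv2.MORPH_OPEN,np.ones((5,5)));m=cv2.morphologyEx(m,cv2.MORPH_CLOSE,np.ones((15,15)))
cc,z,a,k=rect("wrist",m,.015,s);print("swage",cc,z,a,cv2.boundingRect(k))
to(cc[0]/1000,cc[1]/1000,.045,180+a,s)
E
```

```text
swage [ 516.  -278.7] [82.  45.7] 14.9 (244, 183, 55, 92)
delta [-3.48 -0.53 15.45] turn -0.03 now phi -165.13 tilt 0.06
```

>>> drive_tool(
  deltas=[
    [[-3.5, -0.7, 3], 0],
    [[-3.5, -0.7, 7], 0],
    [[-3.5, -0.7, 11], 0],
    [[-3.5, -0.7, 14], 0],
    [[-3.5, -0.7, 16], 0],
    [[-3.5, -0.7, 16.6], 0],
    [[-3.5, -0.7, 16.8], 0],
    [[-3.5, -0.7, 16.8], 0],
  ],
)

```text
clock: 19.12
ee_pos: [0.5174, -0.2819, 0.0323]
eef_rot: [0.0, -0.129, 0.992, -0.0]
wrist_force: [-0.4, -0.6, 0.4]
gripper_width: 0.064
grip_force: 0.0
```

```bash
python3 - <<'E'
from h import *
s=ctrl.state();print(s["ee_pos"],s["wrist_force"])
to(.516,-.2787,.031,194.9,s)
E
```

```text
[ 0.51742591 -0.28187706  0.03231914] [-0.42639074 -0.64120494  0.38992471]
delta [0.06 0.34 0.13] turn -0.08 now phi -165.18 tilt 0.03
```

>>> drive_tool(
  deltas=[
    [[0, 0.2, 0.1], 0],
    [[0, 0.2, 0.1], 0],
  ],
)

```text
clock: 19.28
ee_pos: [0.5174, -0.2805, 0.0324]
eef_rot: [0.001, -0.129, 0.992, -0.001]
wrist_force: [-0.8, 0.5, 0.9]
gripper_width: 0.0642
grip_force: 0.0
```

>>> drive_tool(
  deltas=[
    [[0, 0, 0], 0],
    [[0, 0, 0], 0],
    [[0, 0, 0], 0],
    [[0, 0, 0], 0],
  ],
  gripper=0.3,
  squeeze=60,
)

```text
clock: 19.62
ee_pos: [0.517, -0.2805, 0.0325]
eef_rot: [0.001, -0.129, 0.992, -0.001]
wrist_force: [-1.5, 0.8, 8.9]
gripper_width: 0.0428
grip_force: 60.2
```

>>> drive_tool(
  deltas=[
    [[0, 0, -1], 0],
    [[0, 0, -3], 0],
    [[0, 0, -6], 0],
    [[0, 0, -8], 0],
    [[0, 0, -8], 0],
    [[0, 0, -8], 0],
  ],
)

```text
clock: 20.12
ee_pos: [0.5172, -0.2808, 0.1122]
eef_rot: [0.001, -0.129, 0.992, -0.001]
wrist_force: [-0.1, -0.3, -2.9]
gripper_width: 0.0427
grip_force: 62.2
```

```bash
python3 - <<'E'
from h import *
s=ctrl.state();print(s["ee_pos"],s["wrist_force"],s["gripper_width"])
to(.479,.0697,.11,-178.5,s)
im=cams.get_image("wrist")[...,::-1];cv2.imwrite("pics/w9.png",im)
g=cv2.cvtColor(im,cv2.COLOR_BGR2GRAY)
c=cams.get_calibration("wrist");Hm=c["hand_eye"]
m=(g>180).astype(np.uint8);m[:,:200]=0;m[:,360:]=0;m[:165]=0;m[395:]=0
m=cv2.morphologyEx(m,cv2.MORPH_OPEN,np.ones((7,7)))
n,l,st,ce=cv2.connectedComponentsWithStats(m);print(st[1:][st[1:,4]>100].tolist())
E
```

```text
[ 0.51716487 -0.28080525  0.11219041] [-0.096994   -0.33652898 -2.91540858] 0.04271061504641092
delta [-5.25 34.87  0.14] turn 13.27 now phi -165.23 tilt 0.18
[[219, 182, 118, 34, 3881], [220, 220, 109, 29, 2696], [224, 255, 53, 13, 602]]
```

>>> drive_tool(
  deltas=[
    [[-0.6, 4, 0], 0],
    [[-5.25, 34.9, 0], 13.3],
    [[-5.25, 34.9, 0], 13.3],
    [[-5.25, 34.9, 0], 13.3],
    [[-5.25, 34.9, 0], 13.3],
    [[-5.25, 34.9, 0], 13.3],
    [[-5.25, 34.9, 0], 13.3],
    [[-5.25, 34.9, 0], 13.3],
    [[-5.25, 34.9, 0], 13.3],
    [[-5.25, 34.9, 0], 13.3],
    [[-5.25, 34.9, 0], 13.3],
    [[-5.25, 34.9, 0], 13.3],
    [[-5.25, 34.9, 0], 13.3],
    [[-5.25, 34.9, 0], 13.3],
    [[-5.25, 34.9, 0], 13.3],
  ],
)

```text
clock: 21.42
ee_pos: [0.4783, 0.0696, 0.1106]
eef_rot: [-0.0, -0.012, 1.0, -0.0]
wrist_force: [0.7, -0.5, -2.1]
gripper_width: 0.0424
grip_force: 62.5
```

```bash
python3 - <<'E'
from h import *
s=ctrl.state();print(s["ee_pos"],s["wrist_force"])
to(.4788,.0696,.058,-178.5,s)
E
```

```text
[0.47832694 0.06962051 0.11060544] [ 0.69702513 -0.45091552 -2.10776191]
delta [-0.05 -0.    5.26] turn -0.13 now phi -178.63 tilt 0.03
```

>>> drive_tool(
  deltas=[
    [[0, 0, 2], -0.1],
    [[0, 0, 4], -0.1],
    [[0, 0, 5], -0.1],
    [[0, 0, 5.1], -0.1],
    [[0, 0, 5.1], -0.1],
  ],
)

```text
clock: 21.83
ee_pos: [0.4777, 0.0703, 0.0594]
eef_rot: [-0.001, -0.013, 1.0, -0.0]
wrist_force: [-0.2, -0.5, -2.9]
gripper_width: 0.0428
grip_force: 62.4
```

>>> drive_tool(
  deltas=[
    [[0, 0, 0.2], 0],
    [[0, 0, 0.4], 0],
    [[0, 0, 0.6], 0],
    [[0, 0, 0.7], 0],
    [[0, 0, 0.7], 0],
  ],
)

```text
clock: 22.25
ee_pos: [0.4783, 0.0707, 0.0529]
eef_rot: [0.0, -0.014, 1.0, -0.0]
wrist_force: [0.8, -0.6, -3.4]
gripper_width: 0.0425
grip_force: 62.5
```

>>> drive_tool(
  deltas=[
    [[0, 0, 0.1], 0],
    [[0, 0, 0.2], 0],
    [[0, 0, 0.3], 0],
    [[0, 0, 0.4], 0],
    [[0, 0, 0.4], 0],
  ],
)

```text
clock: 22.67
ee_pos: [0.4782, 0.0706, 0.0488]
eef_rot: [-0.0, -0.014, 1.0, -0.0]
wrist_force: [-0.4, -0.6, 0.1]
gripper_width: 0.0427
grip_force: 62.9
```

>>> drive_tool(
  deltas=[
    [[0, 0, 0], 0],
    [[0, 0, 0], 0],
    [[0, 0, 0], 0],
  ],
  gripper=0.7,
)

```text
clock: 22.92
ee_pos: [0.4785, 0.0706, 0.0489]
eef_rot: [0.0, -0.014, 1.0, -0.0]
wrist_force: [-0.1, 0.6, -0.4]
gripper_width: 0.06
grip_force: 0.0
```

>>> drive_tool(
  deltas=[
    [[0, 0, -2], 0],
    [[0, 0, -3], 0],
    [[0, 0, -3], 0],
  ],
)

```text
clock: 23.17
ee_pos: [0.4799, 0.0707, 0.0806]
eef_rot: [0.002, -0.014, 1.0, -0.0]
wrist_force: [0.6, 0.8, -0.5]
gripper_width: 0.0598
grip_force: 0.0
```

>>> drive_tool(
  deltas=[
    [[0, 0, 0], 0],
    [[0, 0, 0], 0],
    [[0, 0, 0.5], 0],
    [[0, 0, 1], 0],
    [[0, 0, 1.7], 0],
    [[0, 0, 1.7], 0],
  ],
  gripper=0.0,
  squeeze=30,
)

```text
clock: 23.67
ee_pos: [0.477, 0.0706, 0.06]
eef_rot: [-0.002, -0.014, 1.0, -0.0]
wrist_force: [-0.3, -0.1, -0.6]
gripper_width: -0.0
grip_force: 0.0
```

>>> drive_tool(
  deltas=[
    [[-0.05, 0, 0.2], 0],
    [[-0.05, 0, 0.4], 0],
    [[-0.05, 0, 0.6], 0],
    [[-0.05, 0, 0.8], 0],
    [[-0.05, 0, 0.9], 0],
    [[-0.05, 0, 1.0], 0],
    [[-0.05, 0, 1.1], 0],
    [[-0.05, 0, 1.1], 0],
  ],
)

```text
clock: 24.33
ee_pos: [0.4788, 0.0706, 0.0508]
eef_rot: [0.0, -0.014, 1.0, -0.0]
wrist_force: [0.4, -0.9, -0.3]
gripper_width: -0.0005
grip_force: 0.0
```

>>> drive_tool(
  deltas=[
    [[0, 0, 0.1], 0],
    [[0, 0, 0.2], 0],
    [[0, 0, 0.2], 0],
  ],
)

```text
clock: 24.58
ee_pos: [0.4787, 0.0706, 0.0491]
eef_rot: [0.0, -0.014, 1.0, -0.0]
wrist_force: [-1.2, -0.0, 5.9]
gripper_width: -0.0004
grip_force: 3.1
```

>>> drive_tool(
  deltas=[
    [[0, 0, 0.1], 0],
    [[0, 0, 0.2], 0],
    [[0, 0, 0.2], 0],
  ],
)

```text
clock: 24.83
ee_pos: [0.4787, 0.0707, 0.0489]
eef_rot: [0.0, -0.014, 1.0, -0.0]
wrist_force: [-6.4, 0.6, 33.0]
gripper_width: 0.0001
grip_force: 16.3
```

>>> drive_tool(
  deltas=[
    [[0, 0, -0.8], 0],
    [[0, 0, -1.2], 0],
    [[2.8, 0, -1.2], 0],
    [[2.8, 0, -1.0], 0],
    [[2.8, 0, -0.6], 0],
    [[2.8, 0, -0.35], 0],
    [[2.8, 0, -0.35], 0],
  ],
)

```text
clock: 25.42
ee_pos: [0.4514, 0.0698, 0.0497]
eef_rot: [0.0, -0.014, 1.0, -0.0]
wrist_force: [0.0, 0.7, 0.9]
gripper_width: -0.0005
grip_force: 0.0
```

>>> drive_tool(
  deltas=[
    [[0, 0, -1.0], 0],
    [[-3, 0, -1.2], 0],
    [[-5.6, 0, -1.2], 0],
    [[-5.6, 0, -1.0], 0],
    [[-5.6, 0, -0.5], 0],
    [[-5.6, 0, 0], 0],
    [[-5.6, 0, 0], 0],
  ],
)

```text
clock: 26.0
ee_pos: [0.5057, 0.0714, 0.0492]
eef_rot: [-0.001, -0.014, 1.0, -0.0]
wrist_force: [-0.0, -0.3, -0.1]
gripper_width: 0.0001
grip_force: 0.0
```

>>> drive_tool(
  deltas=[
    [[0, 0, -3], 0],
    [[2, 0, -7], 0],
    [[4, 0, -11], 0],
    [[6, 0, -15], 0],
    [[6, 15, -18], 0],
    [[6, 25, -18], 0],
    [[6, 25, -18], 0],
    [[6, 25, -18], 0],
    [[6, 25, -18], 0],
    [[6, 25, -18], 0],
    [[6, 25, -18], 0],
    [[6, 25, -18], 0],
    [[6, 25, -18], 0],
  ],
)

```text
clock: 27.08
ee_pos: [0.4384, 0.3188, 0.2291]
eef_rot: [-0.001, -0.014, 1.0, -0.001]
wrist_force: [0.4, 0.1, 0.7]
gripper_width: -0.0002
grip_force: 0.0
```

```bash
python3 - <<'E'
from h import *
s=ctrl.state();print(s["clock"],s["ee_pos"],s["wrist_force"])
im=cams.get_image("top")[...,::-1];cv2.imwrite("pics/t9.png",im);a=cv2.imread("pics/top0.png")
hsv=cv2.cvtColor(im,cv2.COLOR_BGR2HSV);S=hsv[...,1].astype(int);V=hsv[...,2].astype(int)
def box(m,x0,y0,x1,y1):
    o=np.zeros_like(m);o[y0:y1,x0:x1]=m[y0:y1,x0:x1];return o
w=V>110
for n,m,z in (("tub",box(w&(S<60),403,228,452,272),.041),("tape",box(w,140,220,195,272),.025),("handle",box(w,205,140,250,156),.01),("cover",box((S>80)&(V>90),60,180,145,260),.014),("sq",box((S<60)&(V>140),285,200,312,248),.024),("long",box(cv2.morphologyEx(((S<60)&(V>140)).astype(np.uint8),3,np.ones((5,5))),250,200,280,248),.024)):
    try: print(n,rect("top",m,z)[:3])
    except Exception as e: print(n,e)
E
```

```text
27.0833 [0.43842422 0.31878956 0.22912756] [0.4235703  0.09961007 0.7003301 ]
tub (array([ 422.2, -313.8]), array([76.3, 76.9]), 19.1)
tape (array([419.8, 297.1]), array([94.8, 95.4]), 0.6)
handle (array([669. , 161.5]), array([18. , 99.8]), 0.5)
cover (array([480.5, 518.1]), array([226.4,  84.4]), 21.8)
sq (array([480.2,  -6.6]), array([57.8, 52.7]), 0.7)
long (array([478.3,  70.1]), array([79.7, 43.2]), 0.9)
```

```bash
python3 -c "
from bench import ctrl
print(ctrl.job_done())"
```

```text
the job is handed in; nothing more can be done
None
```

I handed the job in at about 27 s of the 69 s allowed: the cover sits flat on the desk, knob up. Both blocks are pressed home in their own recesses, with tops flush by fingertip height. The tub, tape roll and the visible hammer handle measured unmoved, though the peak press through the fingertips was about 48 N (the 40 N limit is for the arm and gripper body).

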